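Uncover the filter inspection port of the conservation vacuum

ROBOT

A 6-joint arm with a two-finger parallel gripper is mounted at the origin on the work surface. World frame = base frame: x ahead of the robot, y to its left, z up, the work surface at z = 0. Lengths are in m, angles in rad, forces in N, time in s.
With the tool pointing down it reaches from about 0.4 to 0.825 m from the base axis. Payload 7 kg.
Tool frame: the origin (TCP) lies on the centre line of the jaws, within the pads' length; the fingertips stand 22 mm ahead of it and the grasp point (between the pads) lies 3 mm ahead of it; z points along the fingers, y is the line along which they close (so a half turn about z gives the same grasp; the last joint's range is limited). The gripper opens to 88 mm and grips with 3 to 60 N. Pads are 19 mm wide; open, the fingers measure 130 mm over their backs; the gripper's body (78 mm by 193 mm) begins 47 mm behind the grasp point.
Start: joints at [-0.977, 0.359, 0.012, 0, -1.224, -0.288], TCP at [0.203, -0.644, 0.249] pointing down, gripper open.
Joint ranges: [-3.07, 3.07], [-1.43, 2.12], [-1.02, 1.25], [-3.03, 1.67], [-3.05, -0], [-3.03, 3.03]. Speed limits (rad/s): [2.39, 2.39, 3.01, 3.14, 3.14, 3.14].

INTERFACE

Orientations are given as [roll, pitch, yaw] about the fixed x, y, z axes, in that order (R = Rz(yaw) Ry(pitch) Rx(roll)).
In Python, from station import monitor, viewer, order gives the robot as it stands. The module is installed in compiled form; this text tells all that it offers.
- The arm moves only by the tool servo_tool, never from a script. Its argument "targets" is a list of rows, each an object with "angular": the turn, a rotation vector about the tool's x, y, z in degrees, a list of three; "xyz": the shift along the tool's x, y, z in cm, a list of three; "claw": the finger opening in cm, from 0 to 8.76. A call has 1 to 20 rows; each row shifts and turns the commanded pose from where the row before left it, along the tool's axes as they then stand; what a row does not reach is not made up. A row lasts 1/10 s, in which the tool goes at most 50 mm and 8.59 degrees, less where a joint would pass 70% of its speed; a pose out of reach is approached as far as the arm can. A call is refused whole if a number of a shift passes 5 or a number of a turn 8.59, either way. A call with a gripper value outside its range is refused whole. The fingers move at their own pace and stop on an object; "force" is the grip in N (left out, the last holds). Time passes only in rows, so rows that do not move let the fingers close. It gives the time, the measured TCP pose, the force, the opening and the grip force at its end, in the units of the state.
- monitor.get_state(): the state, without advancing time (a new reading comes with each control period).
- viewer.grab_frame(name): name is "scene" or "top" or "wrist"; returns a dict with "color" (480x640x3 uint8, blue, green, red), "fovy" (degrees; the focal length in pixels is half the picture's height over the tangent of half this angle, whatever the lens; pixels are square), "cx", "cy" (the principal point, pixels), "R" (3x3) and "t" (3): a world point X has camera coordinates R X + t. Camera axes: x right, y down, z forward; pixel columns grow to the right and rows downward; lengths in m; the calibration is good to about 2 mm. The wrist camera is an equidistant fisheye: a pixel r from the principal point sees the ray r / f radians off the axis. A picture is of the moment at which its call begins. There is no depth.
- order.job_done(): hands the job in; it is judged then, once.
The state is a dict: "t": time; "q": joint angles; "qd": joint speeds; "joint_efforts": joint torques, N m; "eef_pos": TCP position; "ee_rot": TCP orientation; "force": force on the tool from outside, world axes, zero at the start; "moment": the same for the moment, N m; "width": finger opening in m; "gripper_force": force on a finger pad.
Only numpy, scipy, OpenCV 4.12 (cv2) and the standard library are available. Lean on these libraries where they do the work, as an engineer would, in place of code of your own. Each camera call takes 0.05 s, during which the arm holds its last target. There are 200 camera calls.

TASK

Before the red vacuum is used on the book, its filter has to be checked: swivel the flat metal cover on top of the red vacuum sideways around its screw, anticlockwise seen from above, until the round inspection port is completely uncovered, and leave it open. Leave the cover of the blue extractor beside it shut.

Things in the scene. Friction and masses are not known exactly. Their poses are not given: they have to be found in the camera images.
- vac_cover (a joint): Cover of the red vacuum (black ends): flat aluminium plate 4 mm thick on its top, turning level about a brass screw at one end; its other end is a 56 mm disc centred 60 mm from the screw, shut over a 40 mm round port. Rad: 0 = shut (starts 0 to 0.2), grows anticlockwise from above, port wholly clear from 0.83, stop at 1.57. About 2 N at the knob turns it; it stays where left.
- vac_knob (a point): Centre, half-way up, of the upright round black knob on the red vacuum's cover: 20 mm diameter, 30 mm tall, 72 mm from the screw's axis, moving with the cover. The cover's upper face is 15 mm below this point, the machine's flat top 21 mm below it. Beside its whole path nothing rises above the cover by over 5 mm within 50 mm; a carry handle 38 mm high is 90 mm off.
- vac_pivot (a point): Brass pivot screw (head 15 mm wide) of the red vacuum's cover, on its axis at the cover's upper face, 136 mm above the table. The vacuum (280 x 190 x 130 mm, fixed) stands left or right, at any angle within 30 degrees. z is up; x points from the screw to the port's centre, 60 mm away: shut, the knob is 72 mm along x; fully open, 72 mm along y.
- extractor_cover (a joint): The same kind of aluminium cover with a black knob, on the blue extractor with grey ends, a machine of the same shape standing on the other side. Value in rad, 0 = shut as at the start. It must stay shut.

How it is judged:
At the end, for the whole second after the job is handed in: The red vacuum's cover is turned to at least 0.9 rad (port completely uncovered) and at rest (under 0.05 rad/s), and the blue extractor's cover is still shut (under 0.15 rad) (value of joint vac_cover above 0.9 rad and velocity of joint vac_cover between -0.05 and 0.05 rad/s and value of joint extractor_cover below 0.15 rad); the robot touches nothing.
It fails at once if the blue extractor's cover is swivelled (more than 0.15 rad) (value of joint extractor_cover above 0.15 rad).
It also fails if it takes over 32 s, if anything falls off the work surface, if the arm or the gripper's body presses on something with over 40 N, if the wrist force passes 120 N, or if a joint passes its speed limit or range.

## Working session

There is one attempt and no reset: what is moved stays moved. The work goes in short steps, Python scripts to look and compute and a tool call to move; the robot and the scene stay as the last step left them, time stands still between calls to the robot, and variables do not carry over. Pictures are saved under pics/ and viewed, at most 10 in all, crops included, and the job is handed in when it is done.

Besides the shell and the picture viewer there is one more tool, called after "Emit:" by a JSON object that holds its "method" and its "body". servo_tool: Moves the arm, as the interface text tells. Its arguments: {"type":"object","properties":{"targets":{"type":"array"},"force":{"type":"number"}},"required":["targets"]}

```bash
mkdir -p pics; cat > h.py <<'E'
import numpy as np, cv2, pickle
from station import monitor, viewer, order
def grab(n,f):
    d=viewer.grab_frame(n); cv2.imwrite(f'pics/{f}.png',d['color']); pickle.dump(d,open(f'pics/{f}.pkl','wb')); return d
def load(f): return pickle.load(open(f'pics/{f}.pkl','rb'))
def ray(d,u,v):
    f=240/np.tan(np.radians(d['fovy'])/2); a=np.array([u-d['cx'],v-d['cy']])/f
    c=np.array([a[0],a[1],1.]); R=np.array(d['R']); return -R.T@np.array(d['t']), R.T@c
def plane(d,u,v,z):
    o,r=ray(d,u,v); return o+r*(z-o[2])/r[2]
E
python3 - <<'E'
from h import *
a=grab('scene','s1')['color'];b=grab('top','t1')['color']
print(monitor.get_state())
E
```

```text
{'t': 0.1, 'q': array([-9.76916916e-01,  3.59355533e-01,  1.11469690e-02, -3.29194932e-04,
       -1.22409247e+00, -2.88117784e-01]), 'qd': array([-2.02957179e-04, -8.96155601e-04,  1.05613302e-03,  4.21152546e-04,
       -7.05379906e-04, -8.47390500e-05]), 'joint_efforts': array([-9.58398268e-04, -5.84160340e+01,  2.93752205e+01,  7.01545671e+00,
        1.02947128e-02, -5.56942882e-05]), 'eef_pos': array([ 0.20306047, -0.64330599,  0.24768505]), 'ee_rot': array([ 3.14006202e+00, -1.30882076e-04, -2.83594302e+00]), 'force': array([ 1.47146388,  0.53660195, -0.97106229]), 'moment': array([0.00168446, 0.06401074, 0.02381796]), 'gripper_force': 0.0, 'width': 0.08763837628475482}
```

View pics/t1.png

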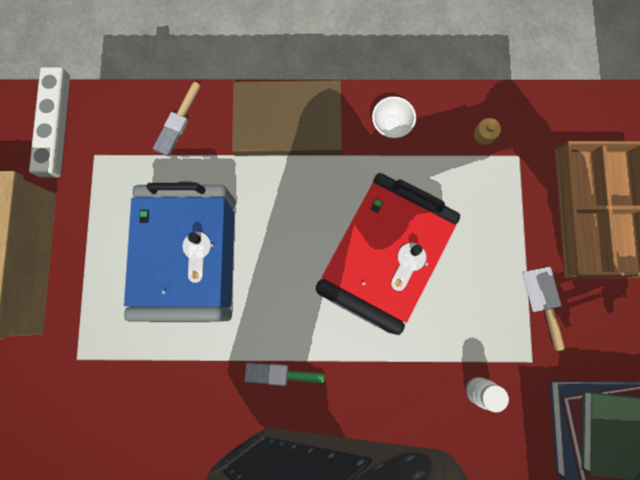

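View pics/s1.png

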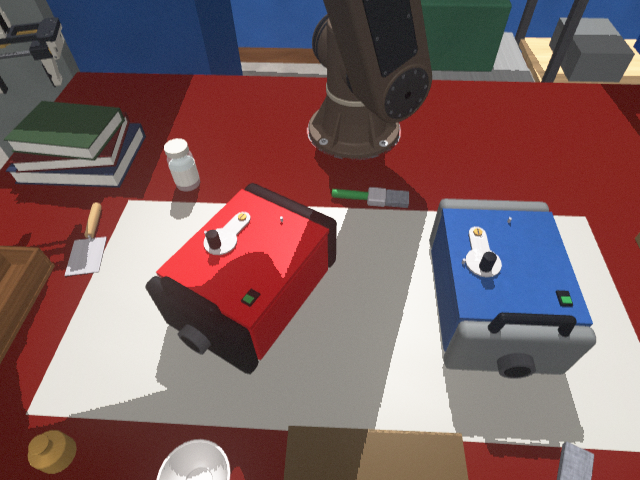

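The top view has the red vacuum on the right, with its screw near (399,284) and knob near (415,251). The blue extractor is on the left. In the scene view the red screw is near (242,217) and the knob near (213,240).

```bash
python3 - <<'E'
from h import *
def cent(f,box,m):
    d=load(f); x0,y0,x1,y1=box; h=cv2.cvtColor(d['color'],cv2.COLOR_BGR2HSV)[y0:y1,x0:x1].astype(int)
    k=m(h[...,0],h[...,1],h[...,2]).astype(np.uint8); n,l,s,c=cv2.connectedComponentsWithStats(k)
    i=1+np.argmax(s[1:,4]); print(f,s[i],c[i]+[x0,y0]); return c[i]+[x0,y0]
br=lambda h,s,v:(h>8)&(h<30)&(s>70)&(v>60)
bk=lambda h,s,v:(v<70)
wh=lambda h,s,v:(s<60)&(v>120)
t,s=load('t1'),load('s1')
def tri(p,q):
    o1,r1=ray(t,*p);o2,r2=ray(s,*q)
    A=np.c_[r1,-r2];x=np.linalg.lstsq(A,o2-o1,rcond=None)[0];a,b=o1+x[0]*r1,o2+x[1]*r2;return (a+b)/2,np.linalg.norm(a-b)
p,q=cent('t1',(385,270,412,298),br),cent('s1',(230,205,256,230),br)
print('screw',tri(p,q),plane(t,*p,.137),plane(s,*q,.137)); S=plane(t,*p,.137)
p,q=cent('t1',(400,240,430,264),bk),cent('s1',(203,226,224,253),bk)
K=tri(p,q); print('knob',K,plane(t,*p,.151),plane(s,*q,.151))
d=K[0]-S; print(np.hypot(*d[:2]),np.degrees(np.arctan2(d[1],d[0])))
p,q=cent('t1',(385,235,435,298),wh),cent('s1',(195,200,260,260),wh)
# vacuum body axis: red mask hull on z=.13, and front/rear ends
h=cv2.cvtColor(t['color'],cv2.COLOR_BGR2HSV)
print('cam',ray(t,0,0)[0])
c=cv2.hconcat([cv2.resize(t['color'][225:305,370:450],(400,400),interpolation=2),cv2.resize(s['color'][190:270,190:270],(400,400),interpolation=2)])
cv2.imwrite('pics/c.png',c)
# corners of the body
for uv in [(320,288),(401,330),(458,217),(378,178)]: print(plane(t,*uv,.13).round(3))
E
```

```text
t1 [10 10  7  7 40] [398.2   283.075]
s1 [ 8  8  8  8 47] [241.70212766 216.53191489]
screw (array([ 0.44464916, -0.19124546,  0.13654264]), np.float64(0.00048399187276948756)) [ 0.44465987 -0.19141747  0.137     ] [ 0.44505374 -0.19085083  0.137     ]
t1 [11  5 11 10 80] [415.75 249.65]
s1 [ 7 15  3  4  6] [210.5        242.66666667]
knob (array([ 0.51049283, -0.22801303,  0.14326445]), np.float64(0.0030806675850068104)) [ 0.50900658 -0.22500868  0.151     ] [ 0.51666911 -0.22655447  0.151     ]
0.07532073342718733 -29.069030410221817
t1 [  7   8  35  48 801] [407.21098627 264.66916355]
s1 [  9  12  46  43 762] [227.88713911 234.7808399 ]
cam [ 0.37718885 -0.05123206  1.06429594]
[ 0.435 -0.038  0.13 ]
[ 0.354 -0.196  0.13 ]
[ 0.579 -0.316  0.13 ]
[ 0.66  -0.156  0.13 ]
```

View pics/c.png

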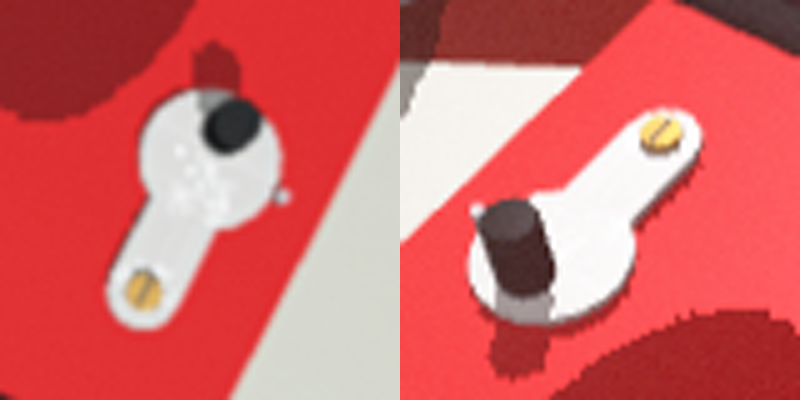

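The screw sits at (0.4447, -0.1914, 0.137). The knob is at (0.509, -0.225), 72.6 mm from the screw, at -27.6°, and the body axis is at -28°, so the cover is close to shut. Next I move over the knob and line tool y up with the tangent.

Emit:
{"method": "servo_tool", "body": {"targets": [{"xyz": [-1.4,1,0],"angular": [0,0,0],"claw": 5},{"xyz": [-2.8,2.05,0],"angular": [0,0,0],"claw": 5},{"xyz": [-2.8,2.05,0],"angular": [0,0,0],"claw": 5},{"xyz": [-2.8,2.05,0],"angular": [0,0,0],"claw": 5},{"xyz": [-2.8,2.05,0],"angular": [0,0,0],"claw": 5},{"xyz": [-2.8,2.05,0],"angular": [0,0,0],"claw": 5},{"xyz": [-2.8,2.05,0],"angular": [0,0,0],"claw": 5},{"xyz": [-2.8,2.05,0],"angular": [0,0,0],"claw": 5},{"xyz": [-2.8,2.05,0],"angular": [0,0,0],"claw": 5},{"xyz": [-2.8,2.05,0],"angular": [0,0,0],"claw": 5},{"xyz": [-2.8,2.05,0],"angular": [0,0,0],"claw": 5},{"xyz": [-2.8,2.05,0],"angular": [0,0,0],"claw": 5},{"xyz": [-2.8,2.05,0],"angular": [0,0,0],"claw": 5},{"xyz": [-2.8,2.05,0],"angular": [0,0,0],"claw": 5},{"xyz": [-2.8,2.05,0],"angular": [0,0,0],"claw": 5},{"xyz": [-1.4,1,0],"angular": [0,0,0],"claw": 5}]}}

```text
t: 1.7
eef_pos: [0.5123, -0.222, 0.2484]
ee_rot: [3.141, 0.0, -2.834]
force: [0.2, -0.4, 0.1]
width: 0.0498
gripper_force: 0.0
```

Emit:
{"method": "servo_tool", "body": {"targets": [{"xyz": [0,0,0],"angular": [0,0,5],"claw": 5},{"xyz": [0,0,0],"angular": [0,0,8],"claw": 5},{"xyz": [0,0,0],"angular": [0,0,8],"claw": 5},{"xyz": [0,0,0],"angular": [0,0,8],"claw": 5},{"xyz": [0,0,0],"angular": [0,0,8],"claw": 5},{"xyz": [0,0,0],"angular": [0,0,5],"claw": 5},{"xyz": [0,0,0],"angular": [0,0,3],"claw": 5},{"xyz": [0,0,0],"angular": [0,0,0],"claw": 5},{"xyz": [0,0,0],"angular": [0,0,0],"claw": 5},{"xyz": [0,0,0],"angular": [0,0,0],"claw": 5}]}}

```text
t: 2.7
eef_pos: [0.5112, -0.2244, 0.2485]
ee_rot: [-3.142, -0.0, 2.663]
force: [-0.1, -0.4, 0.1]
width: 0.0498
gripper_force: 0.0
```

```bash
python3 - <<'E'
from h import *
grab('wrist','w1'); st=monitor.get_state()
from scipy.spatial.transform import Rotation as Ro
R=Ro.from_euler('xyz',st['ee_rot']).as_matrix(); K=np.array([.509,-.225,.167])
print(st['t'],st['eef_pos'],np.degrees(st['ee_rot']),st['width'],'to knob, tool cm',R.T@(K-st['eef_pos'])*100)
E
```

```text
2.75 [ 0.5111517  -0.22446215  0.24853681] [-1.79997307e+02 -6.09788517e-03  1.52575198e+02] 0.050203948657427305 to knob, tool cm [ 0.16534807 -0.14646143  8.15370504]
```

View pics/w1.png

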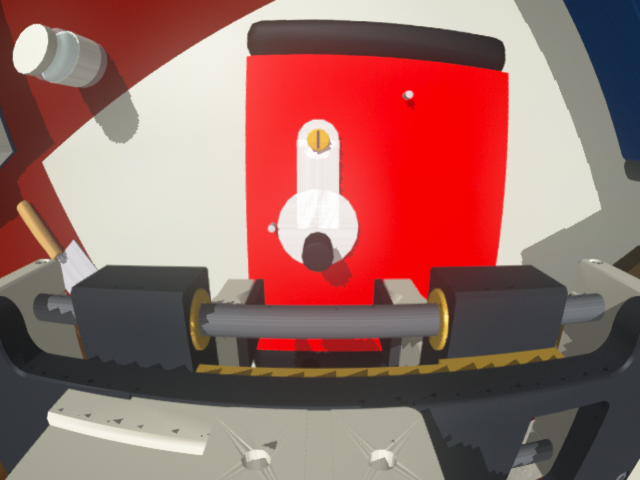

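The wrist view shows the knob at (318,252), midway between the fingers at about 240 and 395, and in line with the screw at (318,138). Next I descend around it and narrow the fingers.

Emit:
{"method": "servo_tool", "body": {"targets": [{"xyz": [0.15,-0.1,0.6],"angular": [0,0,0],"claw": 5},{"xyz": [0,0,1.2],"angular": [0,0,0],"claw": 5},{"xyz": [0,0,1.2],"angular": [0,0,0],"claw": 5},{"xyz": [0,0,1.2],"angular": [0,0,0],"claw": 5},{"xyz": [0,0,1.2],"angular": [0,0,0],"claw": 5},{"xyz": [0,0,1.2],"angular": [0,0,0],"claw": 5},{"xyz": [0,0,1.0],"angular": [0,0,0],"claw": 5},{"xyz": [0,0,0.5],"angular": [0,0,0],"claw": 5},{"xyz": [0,0,0],"angular": [0,0,0],"claw": 3.6},{"xyz": [0,0,0],"angular": [0,0,0],"claw": 3.6},{"xyz": [0,0,0],"angular": [0,0,0],"claw": 3.6}]}}

```text
t: 3.85
eef_pos: [0.5099, -0.2247, 0.1682]
ee_rot: [3.141, 0.001, 2.662]
force: [0.6, 0.1, 0.1]
width: 0.0367
gripper_force: 0.0
```

Emit:
{"method": "servo_tool", "body": {"targets": [{"xyz": [0.02,0.5,0],"angular": [0,0,-4],"claw": 3.6},{"xyz": [0.02,0.5,0],"angular": [0,0,-4],"claw": 3.6},{"xyz": [0.02,0.5,0],"angular": [0,0,-4],"claw": 3.6},{"xyz": [0.02,0.5,0],"angular": [0,0,-4],"claw": 3.6},{"xyz": [0.02,0.5,0],"angular": [0,0,-4],"claw": 3.6},{"xyz": [0.02,0.5,0],"angular": [0,0,-4],"claw": 3.6},{"xyz": [0.02,0.5,0],"angular": [0,0,-4],"claw": 3.6},{"xyz": [0.02,0.5,0],"angular": [0,0,-4],"claw": 3.6},{"xyz": [0.02,0.5,0],"angular": [0,0,-4],"claw": 3.6},{"xyz": [0.02,0.5,0],"angular": [0,0,-4],"claw": 3.6}]}}

```text
t: 4.85
eef_pos: [0.5162, -0.1761, 0.1683]
ee_rot: [-3.141, 0.002, -2.92]
force: [0.6, -2.0, -1.0]
width: 0.036
gripper_force: 1.0
```

Emit:
{"method": "servo_tool", "body": {"targets": [{"xyz": [0.02,0.5,0],"angular": [0,0,-4],"claw": 3.6},{"xyz": [0.02,0.5,0],"angular": [0,0,-4],"claw": 3.6},{"xyz": [0.02,0.5,0],"angular": [0,0,-4],"claw": 3.6},{"xyz": [0.02,0.5,0],"angular": [0,0,-4],"claw": 3.6},{"xyz": [0.02,0.5,0],"angular": [0,0,-4],"claw": 3.6},{"xyz": [0.02,0.5,0],"angular": [0,0,-4],"claw": 3.6},{"xyz": [0.02,0.5,0],"angular": [0,0,-4],"claw": 3.6},{"xyz": [0.02,0.5,0],"angular": [0,0,-4],"claw": 3.6},{"xyz": [0.02,0.5,0],"angular": [0,0,-4],"claw": 3.6},{"xyz": [0,0,0],"angular": [0,0,0],"claw": 3.6},{"xyz": [0,0,0],"angular": [0,0,0],"claw": 3.6}]}}

```text
t: 5.95
eef_pos: [0.4931, -0.1379, 0.168]
ee_rot: [-3.141, 0.0, -2.297]
force: [-0.4, -0.1, 0.9]
width: 0.0362
gripper_force: 0.0
```

The tool has gone round about 75°. I'll back off the contact side and raise it clear.

Emit:
{"method": "servo_tool", "body": {"targets": [{"xyz": [0,-0.2,0],"angular": [0,0,0],"claw": 5},{"xyz": [0,-0.2,0],"angular": [0,0,0],"claw": 5},{"xyz": [0,0,0],"angular": [0,0,0],"claw": 5},{"xyz": [0,0,0],"angular": [0,0,0],"claw": 5},{"xyz": [0,0,-0.6],"angular": [0,0,0],"claw": 5},{"xyz": [0,0,-1.5],"angular": [0,0,0],"claw": 5},{"xyz": [0,0,-2],"angular": [0,0,0],"claw": 5},{"xyz": [0,0,-2],"angular": [0,0,0],"claw": 5},{"xyz": [0,0,-2],"angular": [0,0,0],"claw": 5},{"xyz": [0,0,-1],"angular": [0,0,0],"claw": 5},{"xyz": [0,0,0],"angular": [0,0,0],"claw": 5},{"xyz": [0,0,0],"angular": [0,0,0],"claw": 5},{"xyz": [0,0,0],"angular": [0,0,0],"claw": 5}]}}

```text
t: 7.25
eef_pos: [0.4953, -0.1405, 0.2575]
ee_rot: [3.14, -0.001, -2.295]
force: [-0.4, -0.1, -0.1]
width: 0.0498
gripper_force: 0.0
```

```bash
python3 - <<'E'
from h import *
grab('wrist','w2'); print(monitor.get_state()['eef_pos'])
E
```

```text
[ 0.49540444 -0.14058018  0.25748696]
```

View pics/w2.png

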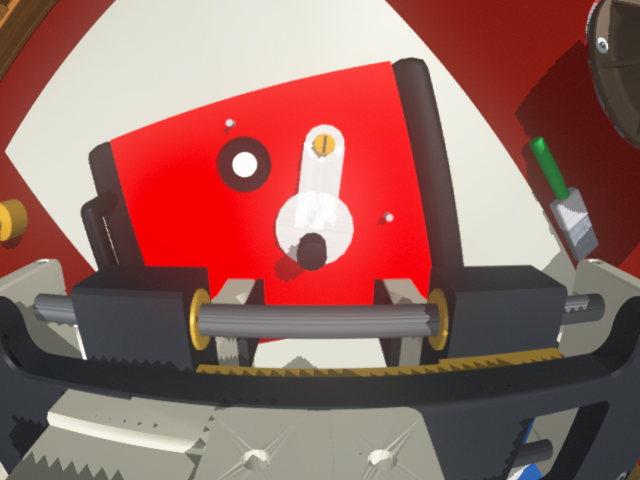

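The round port at (244,164) is fully uncovered. The cover, with its screw at (324,145) and knob at (312,250), is turned about 70° (1.2 rad), and the gripper is clear above it.

```bash
python3 -c "
from station import order; print(order.job_done())"
```

```text
the job is handed in; nothing more can be done
None
```

The red vacuum's cover is swivelled open about 1.2 rad with its port fully uncovered; I never went near the blue extractor's cover, and the job is handed in (no verdict was returned).

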